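# Set the flip stop for the longer cut

### The arm

A 6-joint arm with a two-finger parallel gripper is mounted at the origin on the work surface. World frame = base frame: x ahead of the robot, y to its left, z up, the work surface at z = 0. Lengths are in mm, angles in rad, forces in N, time in s.
With the tool pointing down it reaches from about 275 to 825 mm from the base axis. Payload 4.9 kg.
Tool frame: the origin (TCP) lies at the very end of the fingers, on their centre line; the grasp point (between the pads) lies 19 mm behind it; z points along the fingers, y is the direction in which the jaws open and shut (so a half turn about z gives the same grasp; the last joint's range is limited). The gripper opens to 85 mm and grips with 20 to 120 N. Pads are 22 mm wide; open, the fingers measure 114 mm over their backs; the gripper's body (76 mm by 85 mm) begins 54 mm behind the grasp point. The pads swing forward as they close: fully open they stand 13 mm farther back than shut.
Start: joints at [-1.309, 0.326, -0.193, 1.052, 0, 1.437], TCP at [212.064, -507.491, 231.281] pointing down, gripper open.
Joint ranges: [-2.65, 2.65], [-0.97, 1.79], [-1.3, 1.35], [-1.93, 2.1], [-1.47, 1.37], [-3.14, 3.14]. Speed limits (rad/s): [2.57, 2.57, 3.14, 3.14, 3.14, 3.14].

### API

Orientations are given as [roll, pitch, yaw] about the fixed x, y, z axes, in that order (R = Rz(yaw) Ry(pitch) Rx(roll)).
In Python, from bench import bot, solve_ik, imaging gives the robot as it stands. Calls block until the motion is done:
- bot.move_ptp(position, orientation): joint-space move of the TCP to a pose.
- bot.movel(position, rot=None, max_speed=150, threshold=None): straight line of the TCP; rot=None keeps the orientation; max_speed is the mean speed in mm/s. With threshold (N) it stops when the force on the tool has changed by that much, and returns True; else False.
- bot.move_j(angles): joint-space move.
- bot.grip(opening, effort=None): opening from 0.0 (shut) to 1.0 (fully open); effort is the grip in N (None keeps the last); returns when the fingers have stopped.
- bot.dwell(seconds).
- solve_ik(position, orientation): joint angles nearest the present ones, or None.
- bot.get_state(): the state.
- imaging.capture(name): name is "side" or "top"; returns the picture (400x640x3 uint8, blue, green, red); there is no depth.
- imaging.camera_model(name): a dict with "K" (3x3 intrinsics, pixels), "position" and "rotation" of the camera in the world. Camera axes: x right, y up, looking along -z (the intrinsics and any distortion apply to the point x, -y, -z); pixel columns grow to the right and rows downward; lengths in mm; the calibration is good to about 2 mm. A picture is of the moment at which its call begins. camera_model takes no time and is no camera call.
A pose or a line that the arm cannot do raises bot.IKError and nothing moves.
- bot.sign_off(): hands the job in, once; it reports no verdict.
The state is a dict: "t": time; "qpos": joint angles; "joint_velocities": joint speeds; "effort": joint torques, N m; "tcp_pos": TCP position; "orientation": TCP orientation; "contact_force": force on the tool from outside, world axes, zero at the start; "wrist_torque": the same for the moment, N m; "opening": opening from 0.0 (shut) to 1.0 (fully open).
Only numpy, scipy, OpenCV 4.12 (cv2) and the standard library are available. Lean on these libraries where they do the work, as an engineer would, in place of code of your own. Each camera call takes 0.05 s, during which the arm holds its last target.

### The job

Set up the saw fence for the longer cut: push over the raised flip stop that is farther from the saw slot so that it drops fully down in front of the fence, and leave the other stop up. Then push the long dark batten flat up against the fence and slide it along until its end butts against the lowered stop. Only push with the fingertips: do not pick up or lift the batten, and do not disturb the cut piece, the wax or the jar.

Things in the scene. Friction and masses are not known exactly. Their poses are not given: they have to be found in the camera images.
- station: Fixed cutting station: white board base 240 (x) x 660 (y) x 18 mm, aluminium fence 30 x 620 x 45 mm high on it, along y. Origin: centre of the base's underside, on the bench; +x towards the fence, +y along it from saw slot to stops. Working face looks to -x, at x = +60 mm; fence top 63 mm above the bench. Saw slot: dark 2 mm line across base and fence at y = 0. Turned up to 0.12 rad.
- stop_a: Aluminium flip stop on the fence top; stop_a and stop_b are identical, either may be the one farther from the saw slot (farther: 215-250 mm, nearer: 90-120 mm). Fixed carriage 30 x 60 x 8 mm; origin: centre of its underside, axes as the station's. Cheeks beside the hinge reach 27 mm, the black clamp knob on the +y half 26 mm above the fence top.
- stop_b: Same as stop_a, in the other place.
- stop_a_hinge (a point): Middle of the arm's hinge axis (parallel to the fence, 18 mm above the fence top); does not move. The 20 mm wide arm is an L. When down: a bar 14 mm thick runs 55 mm from here to -x, then a tongue 30 mm thick hangs in front of the fence, its end 59 mm below here. When raised: elbow about 45 mm behind (+x) and 30 mm above here, tongue sloping up from it to a tip 80 mm above here.
- stop_b_hinge (a point): Same as stop_a_hinge, for stop_b.
- stop_a_arm (a joint): Arm angle, rad: 0 = fully down (working), grows as it swings up and back over the fence, 2.5 = end of travel; starts at 2.2-2.5. Stiff hinge (0.02 N m), arm 0.12 kg: it stays raised. Pushed from behind towards -x (on bar or elbow, about 35 mm above the hinge) it tips over; below about 1.3 rad it drops to 0 by its own weight within 2 s.
- stop_b_arm (a joint): Same as stop_a_arm, for stop_b.
- stop_a_butt (a point): Fixed point on stop_a where the batten's end must come: centre of the part of the tongue's -y side that the batten meets, when the arm is down (28 mm above the bench; it does not move with the arm). Axes as the station's.
- stop_b_butt (a point): Same for stop_b.
- batten: Loose dark hardwood batten to be cut, 40 (x) x 300 (y) x 20 mm high, about 0.17 kg, lying flat on the white base in front of the fence, its length roughly along the fence. Origin: centre of its underside; y along its length, pointing the same way as the station's y.
- batten_end (a point): Centre of the batten's +y end face, the end that goes to the stop (10 mm above its underside).
- cut_piece: Loose piece of the same stock already cut, 40 x 88 x 20 mm, lying on the base's front part beyond the stops; origin at the centre of its underside. Leave it.
- beeswax: Loose round lump of yellow beeswax, 42 mm wide, 30 mm high, on the base's front part; origin at the centre of its underside. Leave it.
- pencil_jar: Loose glass jar of pencils, 80 mm wide, 180 mm high with the pencils, on the bench to the robot's left of the station; origin at the centre of its underside. Leave it.

How it is judged (in metres and radians):
On the way, in this order (a step that is already met when the one before it is completed fails the run):
1. the farther stop is flipped fully down, the nearer one still up (((y of stop_a in the frame of station above 0.165 m and value of joint stop_a_arm below 0.06 rad) or (y of stop_b in the frame of station above 0.165 m and value of joint stop_b_arm below 0.06 rad)) and ((y of stop_b in the frame of station below 0.165 m and value of joint stop_b_arm above 1.9 rad) or (y of stop_a in the frame of station below 0.165 m and value of joint stop_a_arm above 1.9 rad))), for 0.2 s.
2. the batten lies along the fence with its end at the lowered stop (((y of stop_a in the frame of station above 0.165 m and value of joint stop_a_arm below 0.06 rad) or (y of stop_b in the frame of station above 0.165 m and value of joint stop_b_arm below 0.06 rad)) and ((y of stop_a in the frame of station above 0.165 m and y of batten_end in the frame of stop_a_butt between -0.0025 and 0.0025 m) or (y of stop_b in the frame of station above 0.165 m and y of batten_end in the frame of stop_b_butt between -0.0025 and 0.0025 m)) and x of batten in the frame of station between 0.0375 and 0.0425 m and angle between the y axis of batten and the y axis of station, either way round below 0.016 rad and z of batten in the frame of station below 0.021 m and angle between batten's own z axis and vertical below 0.03 rad), for 0.2 s.
At the end, for the whole second after the job is handed in: The farther stop is fully down (within 0.06 rad), the nearer one still raised (above 1.9 rad); the batten lies flat and still on the base, within 2.5 mm of the fence and parallel to it within 0.016 rad, its +y end within 2.5 mm of the lowered stop's tongue (all of step 2 and ((y of stop_b in the frame of station below 0.165 m and value of joint stop_b_arm above 1.9 rad) or (y of stop_a in the frame of station below 0.165 m and value of joint stop_a_arm above 1.9 rad)) and linear speed of batten below 0.01 m/s); the robot touches nothing.
It fails at once if the batten is lifted or carried (more than 12 mm off the base) (z of batten in the frame of station above 0.03 m).
It fails at once if the nearer stop is flipped down ((y of stop_b in the frame of station below 0.165 m and value of joint stop_b_arm below 1.6 rad) or (y of stop_a in the frame of station below 0.165 m and value of joint stop_a_arm below 1.6 rad)).
It fails at once if the cut piece, the wax or the jar is moved by more than 20 mm, or lifted (distance of any of cut_piece, beeswax, pencil_jar from where it was at the start of the episode above 0.02 m).
It also fails if it takes over 61 s, if anything falls off the work surface, if the arm or the gripper's body presses on something with over 40 N, if the wrist force passes 120 N, or if a joint passes its speed limit or range.

## Working session

There is one attempt and no reset: what is moved stays moved. The work goes in short steps, each a Python script; the robot and the scene stay as the last script left them, time stands still between calls to the robot, and variables do not carry over. Pictures are saved under pics/ and viewed, and the job is handed in when it is done.

```bash
mkdir -p pics; ls; python3 - <<'E'
from bench import bot, imaging
import cv2
for n in("side","top"):
    im=imaging.capture(n); cv2.imwrite(f"pics/{n}0.png",im)
    m=imaging.camera_model(n); print(n,m)
print(bot.get_state()['t'])
E
```

```text
pics
side {'K': array([[373.11958426,   0.        , 320.3317714 ],
       [  0.        , 373.11958426, 198.45929996],
       [  0.        ,   0.        ,   1.        ]]), 'position': array([411.29581921, 827.1266754 , 506.18942936]), 'rotation': array([ 0.96680865, -0.01286452, -2.98918585])}
top {'K': array([[435.43555947,   0.        , 314.22191986],
       [  0.        , 435.43555947, 198.26362825],
       [  0.        ,   0.        ,   1.        ]]), 'position': array([ 367.0257614 ,  227.13376628, 1030.40408599]), 'rotation': array([ 0.15376989, -0.02478432, -1.55168142])}
0.1
```

View pics/side0.png

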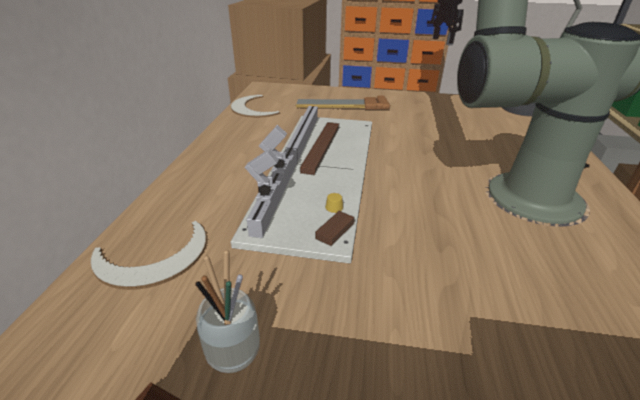

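View pics/top0.png

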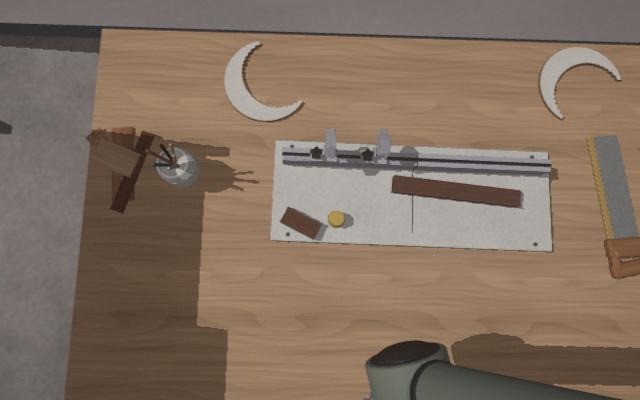

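The side view shows the fence with two raised stops (270,140) and (262,170). The top view shows the base from about (273,141) to (551,250), the batten at (392-520, 178-206) and the stops at x≈330 and x≈383. I'll enlarge it next.

```bash
cat > h.py <<'E'
import numpy as np, cv2
from scipy.spatial.transform import Rotation as R
from bench import bot, imaging, solve_ik
def cam(n):
    m=imaging.camera_model(n); return m['K'],np.array(m['position']),R.from_euler('xyz',m['rotation']).as_matrix(),m
def px2w(n,uv,z):
    K,p,r,_=cam(n); d=np.linalg.inv(K)@[uv[0],uv[1],1]; d=r@(d*[1,-1,-1]); return p+d*(z-p[2])/d[2]
def w2px(n,P):
    K,p,r,_=cam(n); c=r.T@(np.array(P,float)-p); c=c*[1,-1,-1]; q=K@c; return q[:2]/q[2]
def crop(im,u0,v0,w,h,s,name):
    cv2.imwrite(name,cv2.resize(im[v0:v0+h,u0:u0+w],None,fx=s,fy=s,interpolation=cv2.INTER_CUBIC))
E
python3 - <<'E'
from h import *
im=cv2.imread('pics/top0.png')
crop(im,260,120,160,120,5,'pics/t_l.png'); crop(im,400,130,160,120,5,'pics/t_r.png')
for uv in [(273,141),(273,240),(551,250),(549,152)]: print(px2w('top',uv,18))
print(imaging.camera_model('top').keys())
E
```

```text
[661.0285465  306.49705229  18.        ]
[424.55236968 298.55210336  18.        ]
[ 414.56691898 -351.94481172   18.        ]
[ 651.08923998 -362.45694599   18.        ]
dict_keys(['K', 'position', 'rotation'])
```

View pics/t_l.png

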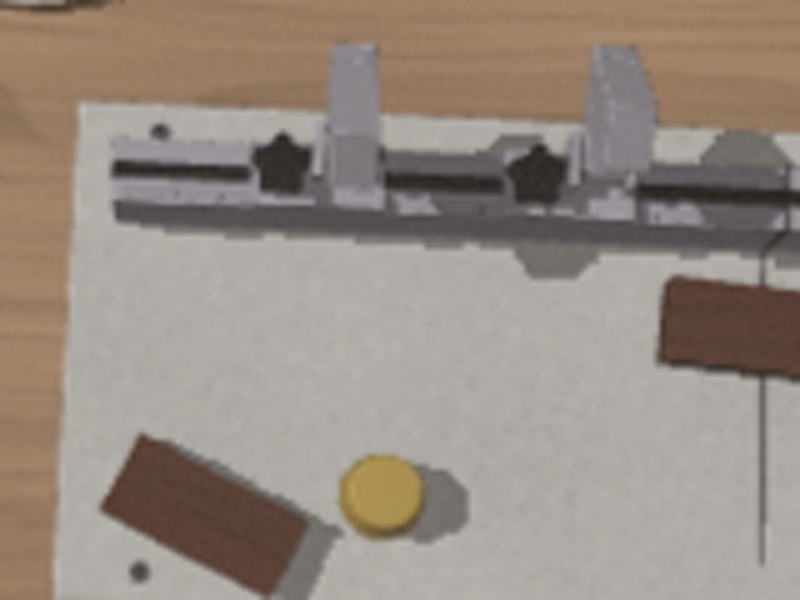

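View pics/t_r.png

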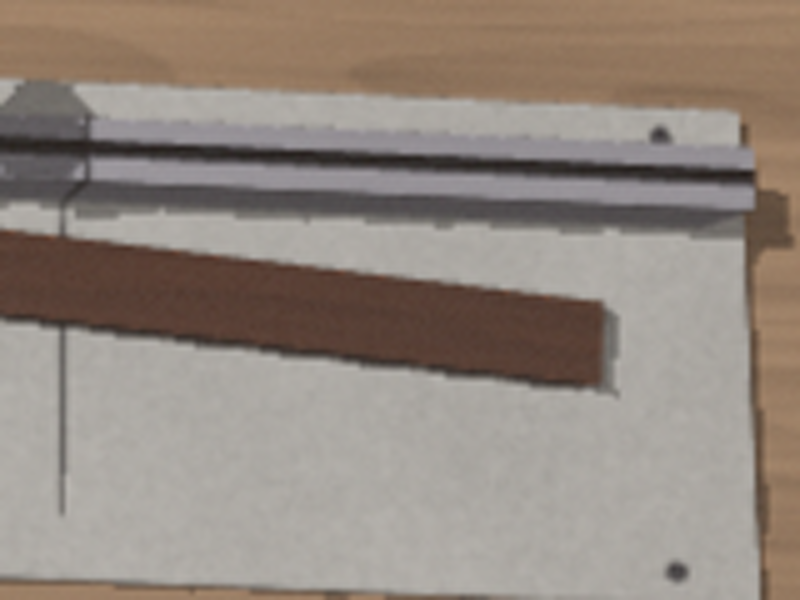

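```bash
cat > pose.py <<'E'
from h import *
from scipy.optimize import least_squares
L=lambda x,y:(260+(x+.5)/5-.5,120+(y+.5)/5-.5)
Rr=lambda x,y:(400+(x+.5)/5-.5,130+(y+.5)/5-.5)
obs=[((120,330,18),L(80,103),1,1),((120,-330,18),Rr(742,112),1,1),((-120,330,18),(271,241),1,1),((-120,-330,18),(552,250.5),1,1),
((60,310,63),L(114,202),1,1),((90,310,63),L(112,140),1,1),((60,-310,63),Rr(755,210),1,1),((90,-310,63),Rr(755,147),1,1),
((-100,0,18),L(763,565),1,0),((50,0,18),L(763,265),1,0),((75,0,63),Rr(88,145),1,0)]
def S2W(p,P):
    c,s=np.cos(p[2]),np.sin(p[2]); P=np.array(P,float); return np.array([p[0]+c*P[0]-s*P[1],p[1]+s*P[0]+c*P[1],P[2]])
def W2S(p,P):
    c,s=np.cos(p[2]),np.sin(p[2]); d=np.array(P[:2])-p[:2]; return np.array([c*d[0]+s*d[1],-s*d[0]+c*d[1]])
def res(p): return np.concatenate([(w2px('top',S2W(p,P))-uv)*[a,b] for P,uv,a,b in obs])
sol=least_squares(res,[540,-30,0],loss='soft_l1'); p=sol.x
if __name__=='__main__':
    print(p); print(res(p).reshape(-1,2).round(1).tolist())
    for n,uv in dict(nlf=L(667,277),nln=L(657,363),far=Rr(604,302),near=Rr(600,387)).items(): print(n,W2S(p,px2w('top',uv,38)).round(1), px2w('top',uv,38).round(1))
    for n,uv,z in [('armA tip',L(355,43),161),('armA hinge L',L(332,190),81),('armA hinge R',L(378,190),81),('armA elbowL',L(331,135),111),('elbR',L(380,135),111),('armB tip',L(620,47),161),('armB hinge',L(608,200),81),('knobA',L(282,165),89),('knobB',L(539,177),89),('wax',L(380,492),45)]:
        print(n,W2S(p,px2w('top',uv,z)).round(1),px2w('top',uv,z).round(1))
    for uv in [(145,437),(102,508),(308,522),(270,597)]: print('cut',W2S(p,px2w('top',L(*uv),38)).round(1))
E
python3 pose.py
```

```text
[ 5.37586056e+02 -2.73341211e+01 -1.70537079e-02]
[[-0.1, -0.0], [-0.3, -0.4], [-0.7, -0.5], [0.5, 0.6], [-0.7, 0.4], [0.4, 0.0], [0.6, -0.1], [-0.1, -0.2], [0.1, 0.0], [0.2, 0.0], [0.0, 0.0]]
nlf [42.1 50.5] [580.6  22.4  38. ]
nln [ 1.2 54.8] [539.7  27.4  38. ]
far [  18.7 -249.4] [ 552. -277.   38.]
near [ -21.7 -246. ] [ 511.7 -272.9   38. ]
armA tip [109.  206.2] [650.1 177.  161. ]
armA hinge L [ 66.3 210.3] [607.5 181.8  81. ]
armA hinge R [ 67.2 189.6] [608.  161.1  81. ]
armA elbowL [ 83.2 212.8] [624.5 184.  111. ]
elbR [ 84.2 191.4] [625.  162.6 111. ]
armB tip [112.1  95.8] [651.3  66.6 161. ]
armB hinge [66.9 86.1] [606.   57.6  81. ]
knobA [ 74.7 233.2] [616.3 204.6  89. ]
knobB [ 74.1 118.5] [613.7  89.9  89. ]
wax [-64.8 182.3] [475.9 156.1  45. ]
cut [-42.9 290.6]
cut [-76.3 308.7]
cut [-79.1 214.4]
cut [-114.   230.5]
```

```bash
python3 - <<'E'
from h import *
im=cv2.imread('pics/side0.png')
crop(im,225,95,150,112,5,'pics/s_c.png')
E
```

```text
(no output)
```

View pics/s_c.png

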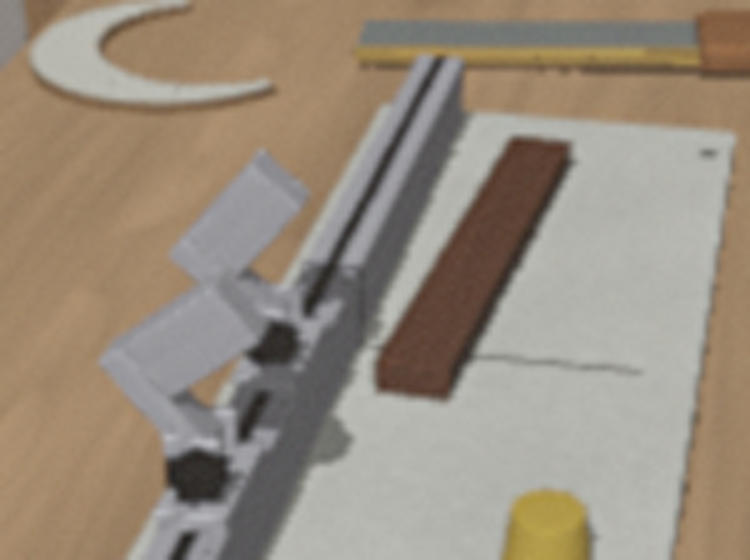

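The far stop's arm is at station (75, 202) with its elbow about 120 mm out. Next I'll check IK for the approach and push.

```bash
cat >> pose.py <<'E'
def W(x,y,z): return S2W(p,(x,y,z)).tolist()
YAW=p[2]
E
python3 - <<'E'
from pose import *
s=bot.get_state(); print(s['orientation'],s['tcp_pos'],s['qpos'],s['t'])
for dy in (0,np.pi/2,-np.pi/2,np.pi):
  for P in [(165,202,240),(165,202,105),(70,202,105),(-30,-110,24),(20,-110,24),(40,-280,24),(40,-110,24)]:
    q=solve_ik(W(*P),[np.pi,0,YAW+dy]); print(round(dy,2),P,None if q is None else np.round(q,2))
E
```

```text
[-3.14006700e+00 -2.03499033e-04  3.95813058e-01] [ 211.92297237 -506.96805332  230.59197543] [-1.30919961e+00  3.26849093e-01 -1.93482357e-01  1.05200404e+00
 -2.48461372e-06  1.43657983e+00] 0.1
0 (165, 202, 240) [ 0.14  0.67  0.39  1.29  0.   -2.99]
0 (165, 202, 105) [ 0.14  0.75  0.18  1.01  0.   -2.99]
0 (70, 202, 105) [ 0.16  0.58 -0.12  0.86  0.   -2.96]
0 (-30, -110, 24) [-0.41  0.51 -0.51  0.54  0.    2.75]
0 (20, -110, 24) [-0.37  0.58 -0.38  0.61  0.    2.79]
0 (40, -280, 24) [-0.61  0.7  -0.15  0.73  0.    2.55]
0 (40, -110, 24) [-0.36  0.61 -0.32  0.64  0.    2.8 ]
1.57 (165, 202, 240) [0.14 0.67 0.39 1.29 0.   1.73]
1.57 (165, 202, 105) [0.14 0.75 0.18 1.01 0.   1.73]
1.57 (70, 202, 105) [ 0.16  0.58 -0.12  0.86  0.    1.75]
1.57 (-30, -110, 24) [-0.41  0.51 -0.51  0.54  0.    1.18]
1.57 (20, -110, 24) [-0.37  0.58 -0.38  0.61  0.    1.22]
1.57 (40, -280, 24) [-0.61  0.7  -0.15  0.73  0.    0.98]
1.57 (40, -110, 24) [-0.36  0.61 -0.32  0.64  0.    1.23]
-1.57 (165, 202, 240) [ 0.14  0.67  0.39  1.29  0.   -1.42]
-1.57 (165, 202, 105) [ 0.14  0.75  0.18  1.01  0.   -1.42]
-1.57 (70, 202, 105) [ 0.16  0.58 -0.12  0.86  0.   -1.39]
-1.57 (-30, -110, 24) [-0.41  0.51 -0.51  0.54  0.   -1.96]
-1.57 (20, -110, 24) [-0.37  0.58 -0.38  0.61  0.   -1.93]
-1.57 (40, -280, 24) [-0.61  0.7  -0.15  0.73  0.   -2.16]
-1.57 (40, -110, 24) [-0.36  0.61 -0.32  0.64  0.   -1.91]
3.14 (165, 202, 240) [0.14 0.67 0.39 1.29 0.   0.15]
3.14 (165, 202, 105) [0.14 0.75 0.18 1.01 0.   0.15]
3.14 (70, 202, 105) [ 0.16  0.58 -0.12  0.86  0.    0.18]
3.14 (-30, -110, 24) [-0.41  0.51 -0.51  0.54  0.   -0.39]
3.14 (20, -110, 24) [-0.37  0.58 -0.38  0.61  0.   -0.35]
3.14 (40, -280, 24) [-0.61  0.7  -0.15  0.73  0.   -0.59]
3.14 (40, -110, 24) [-0.36  0.61 -0.32  0.64  0.   -0.34]
```

```bash
cat >> pose.py <<'E'
O=[np.pi,0,YAW+np.pi]
E
python3 - <<'E'
from pose import *
bot.grip(0.0)
bot.move_ptp(W(165,202,240),O)
print(bot.get_state()['t'])
bot.movel(W(165,202,106),max_speed=200)
r=bot.movel(W(72,202,106),max_speed=80,threshold=25)
s=bot.get_state();print(r,s['t'],W2S(p,s['tcp_pos']),s['contact_force'])
bot.movel(W(140,202,180) if not r else W(165,202,106),max_speed=200)
bot.dwell(0.5)
cv2.imwrite('pics/top1.png',imaging.capture('top'));im=imaging.capture('side');cv2.imwrite('pics/side1.png',im)
crop(im,200,95,190,140,4,'pics/s1c.png')
print(bot.get_state()['t'])
E
```

```text
3.8167
False 5.9417 [ 72.53489592 201.97531589] [ 0.45184315  0.10774471 -0.05611666]
7.1917
```

View pics/s1c.png

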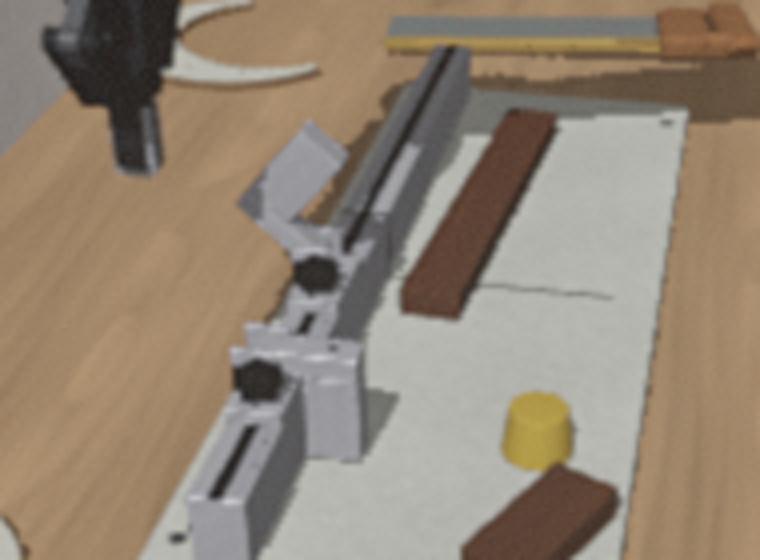

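View pics/top1.png

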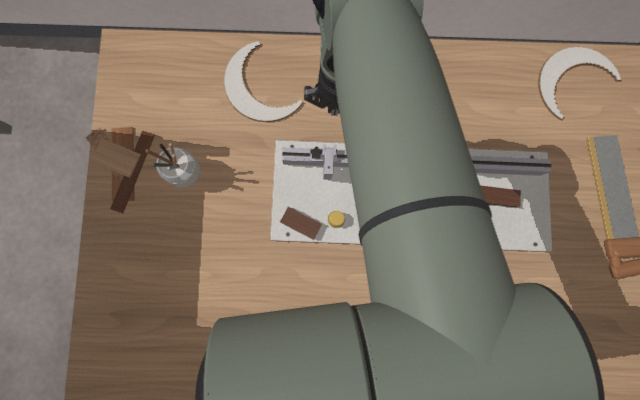

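The side crop shows the far stop's tongue hanging in front of the fence at (330,410), while the near stop is still raised at (295,175). Next I'll push the batten to the fence.

```bash
python3 - <<'E'
from pose import *
def st(m):
    s=bot.get_state();print(m,round(s['t'],2),W2S(p,s['tcp_pos']).round(1),s['tcp_pos'][2].round(1),s['contact_force'].round(2))
bot.movel(W(140,202,250),max_speed=250)
bot.move_ptp(W(-55,-122,150),O)
bot.movel(W(-55,-122,25),max_speed=200); st('down')
r=bot.movel(W(16,-122,25),max_speed=40,threshold=6); st(('push',r))
bot.movel(W(-25,-122,25),max_speed=150)
bot.movel(W(-60,-122,150),max_speed=200)
bot.move_ptp(W(-150,-200,250),O)
cv2.imwrite('pics/top2.png',imaging.capture('top'));im=imaging.capture('side');cv2.imwrite('pics/side2.png',im)
im=cv2.imread('pics/top2.png');crop(im,260,120,300,140,2.66,'pics/t2c.png'); st('')
E
```

```text
down 9.85 [ -54.1 -122. ] 25.6 [0.28 0.01 0.05]
('push', True) 11.32 [   9.5 -121.7] 24.3 [-0.61 -0.55  0.14]
 13.26 [-149.9 -198.9] 248.3 [-0.23 -0.58 -1.03]
```

View pics/t2c.png

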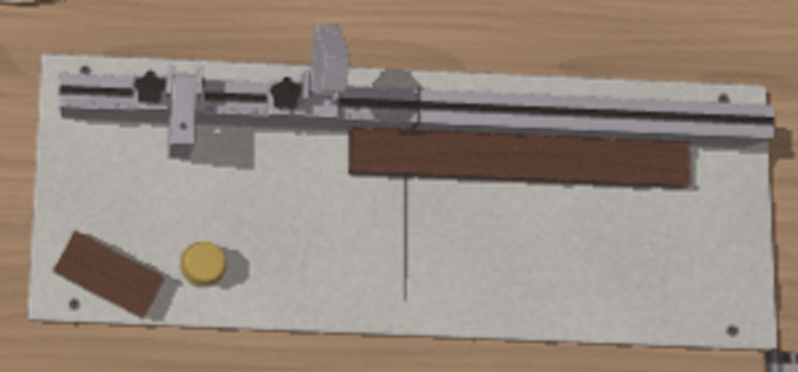

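The batten, from (349,130) to (692,187) in the crop, is now flush with the fence. Next I'll push its -y end along to the stop.

```bash
python3 - <<'E'
from pose import *
def st(m):
    s=bot.get_state();print(m,round(s['t'],2),W2S(p,s['tcp_pos']).round(1),s['tcp_pos'][2].round(1),s['contact_force'].round(2))
bot.move_ptp(W(38,-300,150),O)
bot.movel(W(38,-300,26),max_speed=200); st('down')
r=bot.movel(W(38,-150,26),max_speed=50,threshold=8); st(('p1',r))
r=bot.movel(W(38,-110,26),max_speed=25,threshold=6); st(('p2',r))
bot.movel(W(38,-160,26),max_speed=150)
bot.movel(W(38,-200,120),max_speed=200)
bot.move_ptp(W(-150,-200,250),O)
cv2.imwrite('pics/top3.png',imaging.capture('top'));im=imaging.capture('side');cv2.imwrite('pics/side3.png',im)
im=cv2.imread('pics/top3.png');crop(im,300,130,200,70,4,'pics/t3c.png'); st('')
im=cv2.imread('pics/side3.png');crop(im,230,100,150,112,5,'pics/s3c.png')
E
```

```text
down 14.96 [  38.8 -300.7] 27.9 [-0.38 -0.37 -0.34]
('p1', False) 18.11 [  38.  -150.1] 26.0 [ 0.14 -0.72 -0.91]
('p2', True) 19.3 [  38.  -118.6] 25.9 [ 0.25 -1.6   1.98]
 21.39 [-149.3 -199.9] 248.9 [-0.15 -0.08  0.18]
```

View pics/t3c.png

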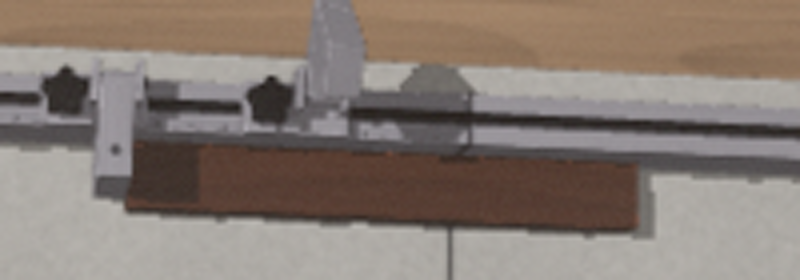

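View pics/s3c.png

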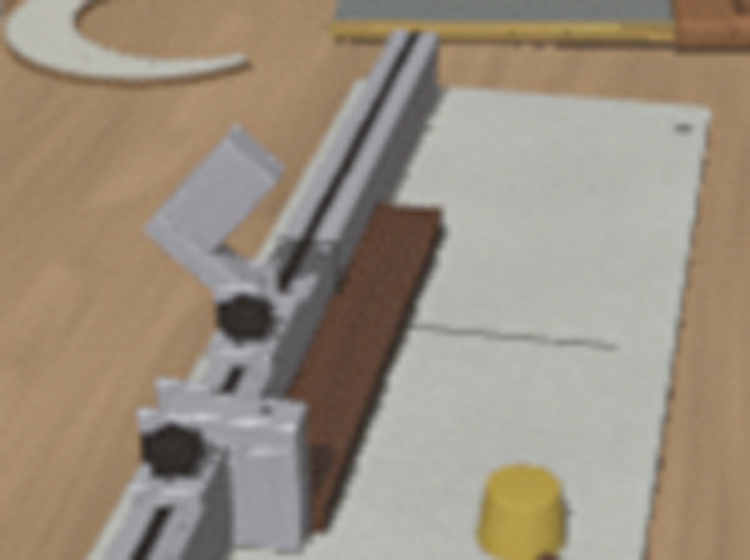

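```bash
python3 - <<'E'
from pose import *
T=lambda x,y:(300+(x+.5)/4-.5,130+(y+.5)/4-.5)
for n,c,z in [('b -y far',(638,165),38),('b -y near',(636,229),38),('b +y near',(126,212),38),('bar -y edge',(134,150),88),('bar +y edge',(94,170),88),('tongue top end -y',(131,178),88),('fence front at b',(636,158),63)]:
    print(n,W2S(p,px2w('top',T(*c),z)).round(1))
im=cv2.imread('pics/top3.png');crop(im,315,140,40,50,12,'pics/t3d.png')
im=cv2.imread('pics/side3.png');crop(im,262,165,50,50,12,'pics/s3d.png')
E
```

```text
b -y far [  58.5 -105.4]
b -y near [  20.2 -103.7]
b +y near [ 18.1 194.6]
bar -y edge [ 43.5 194.1]
bar +y edge [ 31.3 215.9]
tongue top end -y [ 27.6 195.3]
fence front at b [ 56.7 -95.4]
```

View pics/t3d.png

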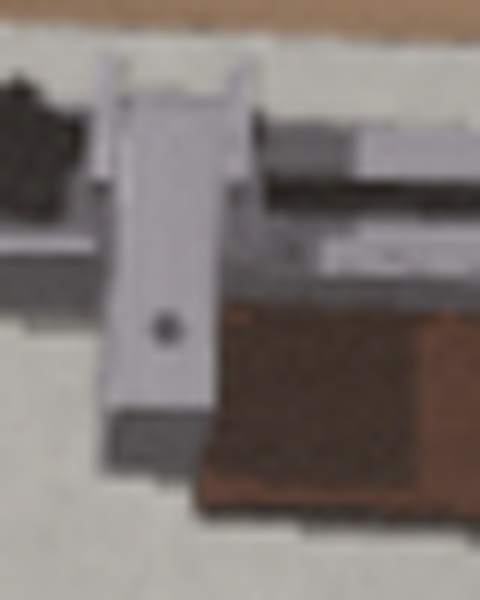

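View pics/s3d.png

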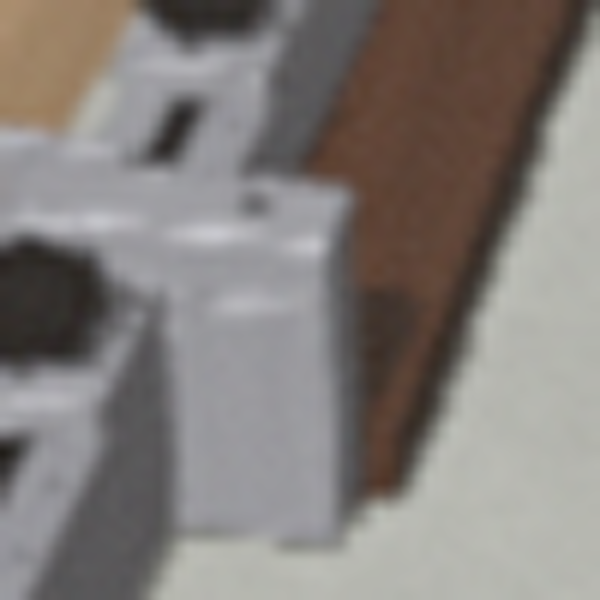

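Batten end reads about 194.6 and the tongue side about 194–195, so it's butted to within a millimetre. To be sure, I'll repeat gentle seating pushes against the fence near both ends, then at the end again.

```bash
python3 - <<'E'
from pose import *
def st(m):
    s=bot.get_state();print(m,round(s['t'],2),W2S(p,s['tcp_pos']).round(1),s['tcp_pos'][2].round(1),s['contact_force'].round(2))
for y in (120,-70):
    bot.move_ptp(W(-20,y,130),O)
    bot.movel(W(-20,y,27),max_speed=150); bot.dwell(.3)
    r=bot.movel(W(16,y,27),max_speed=25,threshold=5); st((y,r))
    bot.movel(W(-20,y,27),max_speed=100)
    bot.movel(W(-20,y,130),max_speed=200)
bot.move_ptp(W(40,-150,130),O)
bot.movel(W(40,-150,27),max_speed=150);bot.dwell(.3)
r=bot.movel(W(40,-110,27),max_speed=20,threshold=5); st(('end',r))
bot.movel(W(40,-160,27),max_speed=60)
bot.movel(W(40,-180,130),max_speed=200)
bot.move_ptp(W(-150,-200,250),O)
im=imaging.capture('top');cv2.imwrite('pics/top4.png',im);crop(im,260,120,250,140,3.2,'pics/t4c.png')
im=imaging.capture('side');cv2.imwrite('pics/side4.png',im);crop(im,200,95,200,150,4,'pics/s4c.png');st('')
E
```

```text
(120, True) 25.02 [ 10.  119.9] 26.4 [-0.82 -0.14 -0.47]
(-70, True) 29.17 [  9.6 -69.8] 26.4 [ 0.36  0.79 -0.4 ]
('end', True) 33.37 [  40.  -118.3] 26.8 [ 0.74 -1.91  1.92]
 35.89 [-149.3 -199.9] 248.9 [0.47 0.07 0.59]
```

View pics/t4c.png

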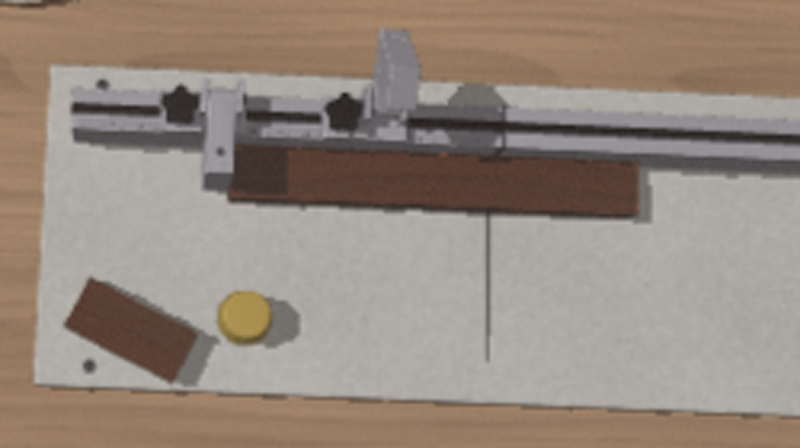

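View pics/s4c.png

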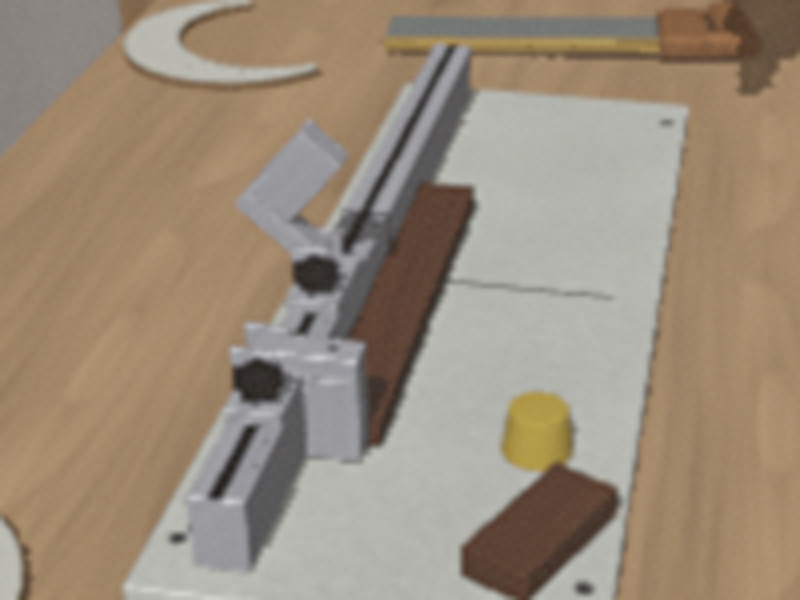

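The crop shows the batten flush with the fence and butted at the tongue (230,175). The near stop is still up, and the wax and cut piece haven't moved.

```bash
python3 -c "
from bench import bot
bot.sign_off()"
```

```text
the job is handed in; nothing more can be done
```

I pushed the farther flip stop down and left the nearer one raised. I then pushed the batten against the fence and slid it along to the lowered stop, using only shut fingertips, and handed the job in at about 36 s. No verdict was reported.

- **Against the fence:** the repeat pushes near both ends of the batten stopped at 10.0 and 9.6 mm (station x). That agrees with the first push at 9.5 mm, so the batten is flush and parallel.
- **Against the stop:** the two end pushes stopped at -118.6 and -118.3 mm. In the pictures taken before the last seating pushes, the batten's end was at about 194.6 mm and the tongue's side at 194–195 mm.
- **Stops:** the last pictures show the far stop fully down and the near one still up.
- **Loose items:** the wax and the cut piece look unmoved in the last pictures. I did not check the jar there; the arm's targets stayed well away from it.
- **Disagreement:** my first estimate of the tongue's side, about 191 mm, was a few millimetres off. The later pictures and the contacts agree with each other.

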